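Put the plaster-finishing kit back in its carry tray

ROBOT

A 7-joint arm with a two-finger parallel gripper is mounted at the origin on the work surface. World frame = base frame: x ahead of the robot, y to its left, z up, the work surface at z = 0. Lengths are in mm, angles in rad, forces in N, time in s.
With the tool pointing down it reaches from about 400 to 925 mm from the base axis. Payload 5.6 kg.
Tool frame: the origin (TCP) lies at the very end of the fingers, on their centre line; the grasp point (between the pads) lies 19 mm behind it; z points along the fingers, y is the line along which they close (so a half turn about z gives the same grasp; the last joint's range is limited). The gripper opens to 85 mm and grips with 20 to 120 N. Pads are 22 mm wide; open, the fingers measure 114 mm over their backs; the gripper's body (76 mm by 85 mm) begins 54 mm behind the grasp point. The pads swing forward as they close: fully open they stand 13 mm farther back than shut.
Start: joints at [-1.315, 0.468, -0.012, 1.603, 0.006, 1.071, -0.056], TCP at [191.383, 621.193, 231.29] pointing down, gripper open.
Joint ranges: [-2.53, 2.53], [-0.31, 2.02], [-1.57, 1.55], [0.28, 2.44], [-1.29, 4.43], [0.15, 1.84], [-2.92, 2.92]. Speed limits (rad/s): [2.57, 2.57, 3.14, 3.14, 3.14, 3.14, 3.14].

INTERFACE

Orientations are given as a 3x3 rotation matrix whose columns are the frame's x, y, z axes.
In Python, from rig import r, eyes gives the robot as it stands.
- The arm moves only by the shell command python3 -m jog 'ROWS' [OPENING] [FORCE]. ROWS is JSON, a list of rows, each an object of numbers: "tx", "ty", "tz": the shift along the world's x, y, z in cm; "roll": the turn about the world's z in degrees. A call has 1 to 5 rows; each row shifts and turns the commanded pose from where the row before left it; what a row does not reach is not made up. A row lasts 1/10 s, in which the tool goes at most 50 mm and 8.59 degrees, less where a joint would pass 70% of its speed; a pose out of reach is approached as far as the arm can. A call is refused whole if a number of a shift passes 5 or a number of a turn 8.59, either way. A call with a gripper value outside its range is refused whole. OPENING is the finger opening in cm, from 0 to 8.54, set as the call begins (- or left out, the last holds). The fingers move at their own pace and stop on an object; FORCE is the grip in N (left out, the last holds). Time passes only in rows, so rows that do not move let the fingers close. It gives the time, the measured TCP pose, the force, the opening and the grip force at its end, in the units of the state.
- r.get_obs(): the state, without advancing time (a new reading comes with each control period).
- eyes.grab_frame(name): name is "side" or "top"; returns the picture (480x640x3 uint8, blue, green, red); there is no depth.
- eyes.get_calibration(name): a dict with "intrinsics" (3x3 intrinsics, pixels), "world_to_cam" (4x4, takes a point from world to camera coordinates). Camera axes: x right, y down, z forward; pixel columns grow to the right and rows downward; lengths in mm; the calibration is good to about 2 mm. A picture is of the moment at which its call begins. get_calibration takes no time and is no camera call.
- r.finish_job(): hands the job in; it is judged then, once.
The state is a dict: "t": time; "joints": joint angles; "joint_vel": joint speeds; "joint_efforts": joint torques, N m; "ee_pos": TCP position; "ee_rot": TCP orientation; "ft_force": force on the tool from outside, world axes, zero at the start; "torque": the same for the moment, N m; "finger_gap": finger opening in mm; "grip_force": force on a finger pad.
Only numpy, scipy, OpenCV 4.12 (cv2) and the standard library are available. Lean on these libraries where they do the work, as an engineer would, in place of code of your own. Each camera call takes 0.05 s, during which the arm holds its last target. There are 200 camera calls.

TASK

Put the plaster-finishing kit away in the dark carry tray: the rasp flat in the long recess, the scrubbing brush, bristles up, in the short rectangular recess, and the round wax tin, lid up, in the round recess, each resting right down on the recess floor. Leave the look-alikes (the paintbrush, the plain wooden block and the roll of tape) where they lie on the board.

Things in the scene. Friction and masses are not known exactly. Their poses are not given: they have to be found in the camera images.
- rasp: On the 12 mm thick plywood board: rasp lying flat, 131 mm long along x: wooden handle 72 x 20 x 20 mm (x -65 to +7 mm), brass collar, narrow dark steel blade 17 mm wide, 12 mm thick, narrower at the tip (+66 mm). Origin mid-length on the underside. Grip across the handle at x = -8 mm (about its centre of mass). 85 to 170 g. In its tray either way round.
- scrub_brush: On the 12 mm thick plywood board: scrubbing brush lying on its wooden back with the bristles up: back 90 (x) x 38 (y) x 28 mm, on it pale tufts 78 x 30 x 18 mm, 46 mm high in all. Origin at the centre of the underside. Grip the wooden back across its 38 mm. Weighs 105 to 210 g. Either way round.
- wax_tin: On the 12 mm thick plywood board: closed round metal tin with a flat lid, 48 mm in diameter, 30 mm high, lid up. Origin at the centre of its underside. Weighs 70 to 140 g.
- tray_long: Tray for the rasp: one of three pale wooden inserts side by side, in any order, in the dark carry tray: plate 180 (x) x 80 x 13 mm, fixed, origin at the centre of its underside; recess centred, 8 mm deep, its black-lined floor 5 mm above the origin. Its recess is a long rectangle, 156 (x) x 56 (y) mm.
- tray_rect: Tray for the scrubbing brush: one of three pale wooden inserts side by side, in any order, in the dark carry tray: plate 180 (x) x 80 x 13 mm, fixed, origin at the centre of its underside; recess centred, 8 mm deep, its black-lined floor 5 mm above the origin. Its recess is a shorter rectangle, 112 (x) x 62 (y) mm.
- tray_round: Tray for the tin: one of three pale wooden inserts side by side, in any order, in the dark carry tray: plate 180 (x) x 80 x 13 mm, fixed, origin at the centre of its underside; recess centred, 8 mm deep, its black-lined floor 5 mm above the origin. Its recess is round, 67 mm in diameter.
- caddy: Dark wooden carry tray 190 (x) x 254 (y) mm, walls 20 mm high, fixed; the inserts lie on its 8 mm floor, 82 mm apart along its y. Origin at the centre of its underside. It stands left or right of the robot; the plywood board (370 x 410 x 12 mm, fixed) with the scattered things is on the other side. The cast leg, bowl and wood around are fixed.
- paintbrush: On the 12 mm thick plywood board: flat paintbrush, same handle as the rasp but with a steel ferrule and a broad 32 mm wide grey bristle end, 130 mm long along x, 20 mm high; origin at the middle of the length, underside. Does not belong: stays where it lies.
- wood_block: On the 12 mm thick plywood board: plain block of wood 90 (x) x 38 (y) x 46 mm, no bristles; origin at the centre of its underside. Does not belong: stays where it lies.
- tape_roll: On the 12 mm thick plywood board: small roll of paper tape: a ring 50 mm in diameter with a 28 mm hole, 30 mm high, lying flat; origin at the centre of its underside. Does not belong: stays where it lies.
Not all that is in view belongs to the job. Leave any purple or turquoise look-alike of the scrub_brush alone.

How it is judged (in metres and radians):
At the end, for the whole second after the job is handed in: Rasp in the long recess (middle within 20 mm of the tray centre along each tray axis), scrubbing brush in the short rectangular one (15 mm), tin in the round one (13 mm); each under 3 mm off the recess floor, level to 0.08 rad, bristles and lid up, released, at rest (x of rasp in the frame of tray_long between -0.02 and 0.02 m and y of rasp in the frame of tray_long between -0.02 and 0.02 m and z of rasp in the frame of tray_long between 0.002 and 0.008 m and angle between each of rasp, scrub_brush, wax_tin's own z axis and vertical below 0.08 rad and linear speed of each of rasp, scrub_brush, wax_tin below 0.02 m/s and x of scrub_brush in the frame of tray_rect between -0.015 and 0.015 m and y of scrub_brush in the frame of tray_rect between -0.015 and 0.015 m and z of scrub_brush in the frame of tray_rect between 0.002 and 0.008 m and x of wax_tin in the frame of tray_round between -0.013 and 0.013 m and y of wax_tin in the frame of tray_round between -0.013 and 0.013 m and z of wax_tin in the frame of tray_round between 0.002 and 0.008 m); the robot touches nothing.
It fails at once if the paintbrush was moved from where it lay (more than 25 mm) or tipped over (distance of paintbrush from where it was at the start of the episode above 0.025 m or angle between paintbrush's own z axis and vertical above 0.5 rad).
It fails at once if the plain wooden block was moved from where it lay (more than 25 mm) or tipped over (distance of wood_block from where it was at the start of the episode above 0.025 m or angle between wood_block's own z axis and vertical above 0.5 rad).
It fails at once if the roll of tape was moved from where it lay (more than 25 mm) or tipped over (distance of tape_roll from where it was at the start of the episode above 0.025 m or angle between tape_roll's own z axis and vertical above 0.5 rad).
It also fails if it takes over 83 s, if anything falls off the work surface, if the arm or the gripper's body presses on something with over 40 N, if the wrist force passes 120 N, or if a joint passes its speed limit or range.

## Working session

There is one attempt and no reset: what is moved stays moved. The work goes in short steps, Python scripts to look and compute and a shell command to move; the robot and the scene stay as the last step left them, time stands still between calls to the robot, and variables do not carry over. Pictures are saved under pics/ and viewed, at most 14 in all, crops included, and the job is handed in when it is done.

```bash
mkdir -p pics; ls; python3 - <<'E'
from rig import r,eyes
import cv2,numpy as np
for n in("top","side"):
    cv2.imwrite(f"pics/{n}0.png",eyes.grab_frame(n)); c=eyes.get_calibration(n); print(n,np.round(c["intrinsics"],1).tolist(),np.round(c["world_to_cam"],3).tolist())
o=r.get_obs();print(o["t"],o["ee_pos"],np.round(o["ee_rot"],3).tolist(),o["finger_gap"])
E
```

```text
pics
top [[593.0, 0.0, 325.6], [0.0, 593.0, 259.7], [0.0, 0.0, 1.0]] [[-0.016, -1.0, -0.0, -114.706], [-0.998, 0.016, -0.067, 432.79], [0.067, -0.001, -0.998, 1779.215], [0.0, 0.0, 0.0, 1.0]]
side [[452.4, 0.0, 320.3], [0.0, 452.4, 239.3], [0.0, 0.0, 1.0]] [[0.893, -0.451, 0.012, -434.694], [-0.237, -0.492, -0.838, 81.649], [0.384, 0.745, -0.546, 1033.873], [0.0, 0.0, 0.0, 1.0]]
0.1 [191.25575088 620.67610201 230.39986491] [[-0.956, 0.294, -0.0], [0.294, 0.956, -0.002], [-0.0, -0.002, -1.0]] 85.64267008823646
```

View pics/top0.png

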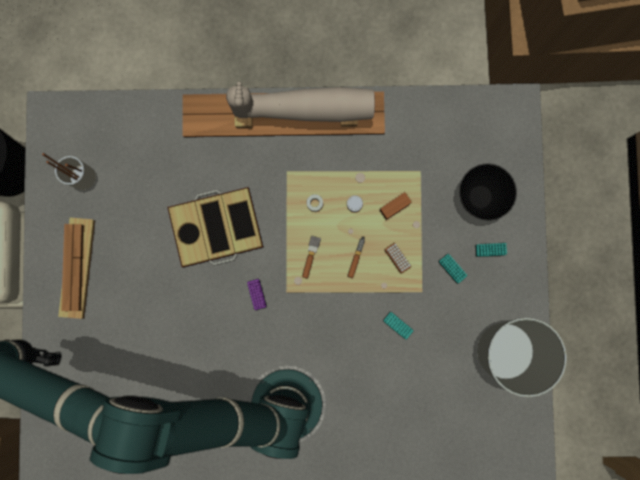

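View pics/side0.png

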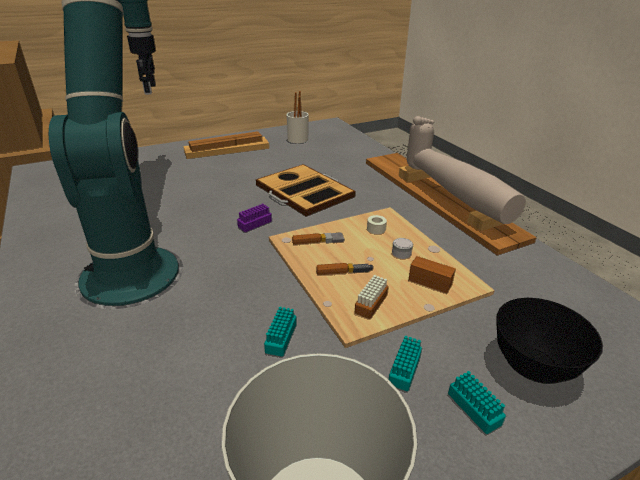

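The top view (up is +x, left is +y) has the tray at about (215,227), with the round, long and rect recesses running left to right. The rasp is near (357,257), the brush (398,258), the tin (354,204), the paintbrush (312,257), the block (396,206) and the tape (315,203).

```bash
cat > h.py <<'E'
import numpy as np,cv2
from rig import r,eyes
def ray(n,uv,z):
    c=eyes.get_calibration(n);K,T=c["intrinsics"],np.array(c["world_to_cam"]);R,t=T[:3,:3],T[:3,3]
    o=-R.T@t; d=R.T@np.linalg.inv(K)@[uv[0],uv[1],1]
    return (o+d*(z-o[2])/d[2])[:2]
def comps(n,mask,z,box,amin=20):
    x0,y0,x1,y1=box; m=np.zeros_like(mask); m[y0:y1,x0:x1]=mask[y0:y1,x0:x1]
    for c in cv2.findContours(m,cv2.RETR_EXTERNAL,cv2.CHAIN_APPROX_NONE)[0]:
        a=cv2.contourArea(c)
        if a<amin: continue
        p=np.array([ray(n,q,z) for q in c[:,0].astype(float)],np.float32)
        b=cv2.minAreaRect(p); M=cv2.moments(c); ct=(M['m10']/M['m00'],M['m01']/M['m00'])
        box_=cv2.boxPoints(b); e=box_[1]-box_[0]; f=box_[2]-box_[1]; l=e if np.hypot(*e)>np.hypot(*f) else f
        print(n,np.round(ct,1),a,"ctr",np.round(b[0],1),"cen",np.round(ray(n,ct,z),1),"size",np.round(b[1],1),"longdir",round(np.degrees(np.arctan2(l[1],l[0]))%180,1))
E
python3 - <<'E'
from h import *
im=cv2.imread("pics/top0.png"); 
cv2.imwrite("pics/c0.png",cv2.resize(im[165:300,160:430],None,fx=2.9,fy=2.9,interpolation=cv2.INTER_CUBIC))
lab=cv2.cvtColor(im,cv2.COLOR_BGR2LAB).astype(float)
bd=np.median(lab[180:290,292:418].reshape(-1,3),0);print(bd)
m=(np.linalg.norm(lab-bd,axis=2)>32).astype(np.uint8)*255
comps("top",m,30,(290,175,418,288))
print("dark tray")
m=(im.max(2)<35).astype(np.uint8)*255
comps("top",m,13,(165,185,268,270))
E
```

```text
[161. 124. 151.]
top [307.7 265.6] 152.0 ctr [414.6 -67.9] cen [412.9 -67.6] size [21.6 79.4] longdir 164.0
top [393.8 259.5] 124.5 ctr [ 430.7 -333.7] cen [ 427.2 -325.9] size [90.5 39.3] longdir 32.4
top [355.8 258.2] 230.0 ctr [ 437.4 -213.3] cen [ 432.9 -212.1] size [ 21.  131.4] longdir 161.4
top [314.5 241.2] 85.5 ctr [486.3 -89.4] cen [486.2 -89.1] size [31.8 30.2] longdir 73.1
top [395. 206.] 418.0 ctr [ 588.7 -334. ] cen [ 588.7 -333.4] size [42.8 98.5] longdir 122.9
dark tray
top [188.5 233.3] 237.0 ctr [517.4 293.5] cen [518.  293.3] size [51.6 52.1] longdir 179.9
top [241.  220.1] 520.0 ctr [556.1 133.9] cen [555.9 133.7] size [101.4  51.6] longdir 13.5
top [214.8 226.8] 665.0 ctr [536.7 213.8] cen [536.5 213.6] size [145.8  46.3] longdir 13.1
```

View pics/c0.png

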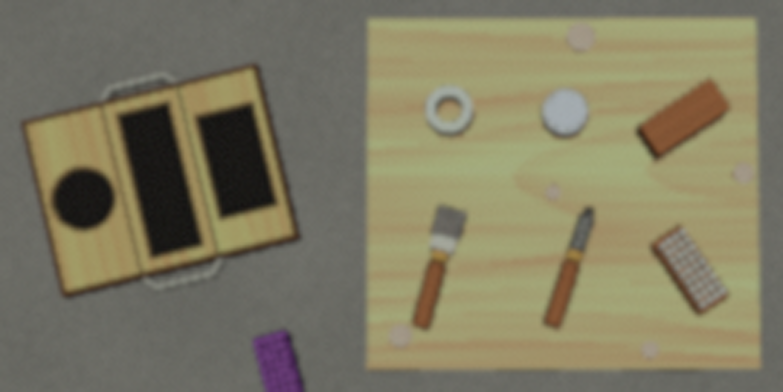

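The crop shows the recesses clearly. Tray yaw is about 13.3°, and the spacing of the three recess centres matches 82 mm. Next I'll measure the tin and brush at their true heights, cross-check them in the side view, and work out the targets.

```bash
python3 - <<'E'
from h import *
im=cv2.imread("pics/top0.png"); hsv=cv2.cvtColor(im,cv2.COLOR_BGR2HSV)
m=((hsv[...,1]<70)&(hsv[...,2]>110)).astype(np.uint8)*255
print("tin");comps("top",m,42,(340,190,370,218))
lab=cv2.cvtColor(im,cv2.COLOR_BGR2LAB).astype(float)
m=(np.linalg.norm(lab-[161,124,151],axis=2)>22).astype(np.uint8)*255
m=cv2.morphologyEx(m,cv2.MORPH_CLOSE,np.ones((5,5)))
print("brush");comps("top",m,45,(375,235,418,280))
print("rasp");comps("top",m,24,(340,230,375,285))
print("recess rim z21")
m=(im.max(2)<60).astype(np.uint8)*255
comps("top",m,19,(172,185,262,268))
s=cv2.imread("pics/side0.png"); hs=cv2.cvtColor(s,cv2.COLOR_BGR2HSV)
m=((hs[...,1]<70)&(hs[...,2]>120)).astype(np.uint8)*255
print("side tin/bristles");comps("side",m,42,(385,230,420,262));
comps("side",cv2.morphologyEx(m,cv2.MORPH_CLOSE,np.ones((5,5))),58,(350,268,392,312))
m=(s.max(2)<40).astype(np.uint8)*255
print("side recesses");comps("side",m,17,(265,168,350,210))
E
```

```text
tin
top [354.6 202.9] 227.0 ctr [ 597.2 -211.6] cen [ 598.3 -211.1] size [51.  53.3] longdir 134.3
brush
top [396.5 257.9] 368.5 ctr [ 430.5 -333. ] cen [ 430.7 -332.5] size [91.8 41.7] longdir 33.7
rasp
top [355.9 257.8] 262.0 ctr [ 437.6 -214.4] cen [ 434.4 -212.8] size [ 22.8 133.7] longdir 160.5
recess rim z21
top [188.4 233.1] 279.5 ctr [518.2 292.1] cen [517.7 292.3] size [57.3 58.2] longdir 153.3
top [241. 220.] 593.0 ctr [555.3 133. ] cen [555.1 132.9] size [105.5  55.8] longdir 13.5
top [214.7 226.6] 754.5 ctr [536.6 212.9] cen [536.2 212.8] size [149.7  50.4] longdir 13.3
side tin/bristles
side [402.5 243. ] 147.5 ctr [ 599.9 -212. ] cen [ 599.7 -212.4] size [43.3 45.7] longdir 154.3
side [371.6 290.4] 452.5 ctr [ 428.  -345.1] cen [ 426.6 -346.6] size [95.7 36. ] longdir 33.3
side recesses
side [320.9 195.2] 203.0 ctr [557.9 134.6] cen [556.6 134.2] size [98.  45.1] longdir 13.4
side [303.3 185.7] 211.0 ctr [538.9 214.9] cen [536.5 214. ] size [141.8  37.4] longdir 13.0
side [288.  176.4] 60.5 ctr [520.3 294.4] cen [520.3 294.9] size [37.2 57.2] longdir 154.7
```

```bash
python3 -m jog '[{"tx":2,"ty":-4.5},{"tx":2,"ty":-4.5},{"tx":2,"ty":-4.5},{"tx":2,"ty":-4.5},{"tx":2,"ty":-4.5}]' 8.5 50
```

```text
invalid input
```

```bash
python3 -m jog '[{"tx":2.0,"ty":-4.5,"tz":0.0,"roll":0.0},{"tx":2.0,"ty":-4.5,"tz":0.0,"roll":0.0},{"tx":2.0,"ty":-4.5,"tz":0.0,"roll":0.0},{"tx":2.0,"ty":-4.5,"tz":0.0,"roll":0.0},{"tx":2.0,"ty":-4.5,"tz":0.0,"roll":0.0}]' 8.5 50
```

```text
t: 0.6
ee_pos: [291.8, 394.1, 231.0]
ee_rot: [[-0.956, 0.294, -0.0], [0.294, 0.956, -0.0], [0.0, -0.0, -1.0]]
ft_force: [1.1, 0.4, 0.1]
finger_gap: 85.5
grip_force: 0.0
```

```bash
python3 -m jog '[{"tx":2.2,"ty":-4.3,"tz":0.0,"roll":0.0},{"tx":2.2,"ty":-4.3,"tz":0.0,"roll":0.0},{"tx":2.2,"ty":-4.3,"tz":0.0,"roll":0.0},{"tx":2.2,"ty":-4.3,"tz":0.0,"roll":0.0},{"tx":2.2,"ty":-4.3,"tz":0.0,"roll":0.0}]' | grep ee_pos
python3 -m jog '[{"tx":2.2,"ty":-4.3,"tz":0.0,"roll":0.0},{"tx":2.2,"ty":-4.3,"tz":0.0,"roll":0.0},{"tx":2.2,"ty":-4.3,"tz":0.0,"roll":0.0},{"tx":2.2,"ty":-4.3,"tz":0.0,"roll":0.0},{"tx":2.2,"ty":-4.3,"tz":0.0,"roll":0.0}]' | grep ee_pos
python3 -m jog '[{"tx":2.2,"ty":-4.3,"tz":0.0,"roll":0.0},{"tx":2.2,"ty":-4.3,"tz":0.0,"roll":0.0},{"tx":2.2,"ty":-4.3,"tz":0.0,"roll":0.0},{"tx":2.1,"ty":-4.3,"tz":0.0,"roll":0.0},{"tx":0.0,"ty":0.0,"tz":-4.0,"roll":0.0}]'
```

```text
ee_pos: [401.7, 179.3, 231.3]
ee_pos: [511.8, -35.6, 231.2]
t: 2.1
ee_pos: [602.5, -215.3, 195.7]
ee_rot: [[-0.953, 0.302, 0.011], [0.302, 0.953, -0.008], [-0.013, -0.004, -1.0]]
ft_force: [1.0, 0.2, -0.8]
finger_gap: 84.6
grip_force: 0.0
```

```bash
python3 -m jog '[{"tx":0.0,"ty":0.0,"tz":-4.0,"roll":0.0},{"tx":0.0,"ty":0.0,"tz":-4.0,"roll":0.0},{"tx":0.0,"ty":0.0,"tz":-2.0,"roll":0.0},{"tx":0.0,"ty":0.0,"tz":0.0,"roll":0.0},{"tx":0.0,"ty":0.0,"tz":0.0,"roll":0.0}]'
```

```text
t: 2.6
ee_pos: [598.5, -206.0, 91.5]
ee_rot: [[-0.956, 0.295, -0.0], [0.295, 0.956, -0.0], [0.0, -0.0, -1.0]]
ft_force: [0.5, -0.9, 0.1]
finger_gap: 85.2
grip_force: 0.0
```

```bash
python3 -m jog '[{"tx":0.0,"ty":-0.6,"tz":-2.5,"roll":0.0},{"tx":0.0,"ty":0.0,"tz":-2.5,"roll":0.0},{"tx":0.0,"ty":0.0,"tz":-1.5,"roll":0.0},{"tx":0.0,"ty":0.0,"tz":-0.8,"roll":0.0},{"tx":0.0,"ty":0.0,"tz":0.0,"roll":0.0}]' && python3 -m jog '[{"tx":0.0,"ty":0.0,"tz":0.0,"roll":0.0},{"tx":0.0,"ty":0.0,"tz":0.0,"roll":0.0},{"tx":0.0,"ty":0.0,"tz":0.0,"roll":0.0},{"tx":0.0,"ty":0.0,"tz":0.0,"roll":0.0},{"tx":0.0,"ty":0.0,"tz":0.0,"roll":0.0}]' 0 50
```

```text
t: 3.1
ee_pos: [598.5, -211.6, 18.3]
ee_rot: [[-0.956, 0.294, -0.0], [0.294, 0.956, 0.0], [0.0, 0.0, -1.0]]
ft_force: [-0.4, -0.8, -0.3]
finger_gap: 84.9
grip_force: 0.0
t: 3.6
ee_pos: [599.4, -212.1, 19.7]
ee_rot: [[-0.956, 0.294, 0.002], [0.294, 0.956, -0.0], [-0.002, 0.0, -1.0]]
ft_force: [-0.3, 1.0, 6.2]
finger_gap: 46.6
grip_force: 51.5
```

```bash
python3 -m jog '[{"tx":0.0,"ty":0.0,"tz":1.0,"roll":0.0},{"tx":0.0,"ty":0.0,"tz":2.0,"roll":0.0},{"tx":0.0,"ty":0.0,"tz":3.0,"roll":0.0},{"tx":0.0,"ty":0.0,"tz":3.0,"roll":0.0},{"tx":0.0,"ty":1.0,"tz":1.0,"roll":0.0}]' && python3 -m jog '[{"tx":-0.7,"ty":3.0,"tz":0.0,"roll":0.0},{"tx":-0.7,"ty":4.5,"tz":0.0,"roll":0.0},{"tx":-0.7,"ty":4.5,"tz":0.0,"roll":0.0},{"tx":-0.7,"ty":4.5,"tz":0.0,"roll":0.0},{"tx":-0.7,"ty":4.5,"tz":0.0,"roll":0.0}]' && python3 -m jog '[{"tx":-0.7,"ty":4.5,"tz":0.0,"roll":0.0},{"tx":-0.7,"ty":4.5,"tz":0.0,"roll":0.0},{"tx":-0.7,"ty":4.5,"tz":0.0,"roll":0.0},{"tx":-0.7,"ty":4.5,"tz":0.0,"roll":0.0},{"tx":-0.7,"ty":4.5,"tz":0.0,"roll":0.0}]' && python3 -m jog '[{"tx":-0.5,"ty":4.0,"tz":0.0,"roll":0.0},{"tx":-0.5,"ty":2.0,"tz":0.0,"roll":0.0},{"tx":0.0,"ty":0.0,"tz":-2.0,"roll":0.0},{"tx":0.0,"ty":0.0,"tz":0.0,"roll":0.0},{"tx":0.0,"ty":0.0,"tz":0.0,"roll":0.0}]'
```

```text
t: 4.1
ee_pos: [599.6, -204.1, 122.0]
ee_rot: [[-0.955, 0.297, 0.005], [0.297, 0.955, -0.002], [-0.006, -0.001, -1.0]]
ft_force: [-0.3, -1.5, -1.2]
finger_gap: 46.7
grip_force: 51.4
t: 4.6
ee_pos: [562.1, 10.8, 117.8]
ee_rot: [[-0.956, 0.294, -0.001], [0.294, 0.956, 0.0], [0.001, 0.0, -1.0]]
ft_force: [0.7, 0.5, -0.6]
finger_gap: 46.6
grip_force: 51.4
t: 5.1
ee_pos: [526.7, 235.5, 117.8]
ee_rot: [[-0.956, 0.294, -0.001], [0.294, 0.956, -0.0], [0.001, -0.0, -1.0]]
ft_force: [0.4, -0.2, -0.7]
finger_gap: 46.4
grip_force: 51.4
t: 5.6
ee_pos: [517.6, 292.6, 97.8]
ee_rot: [[-0.956, 0.295, -0.001], [0.295, 0.956, -0.001], [0.001, -0.002, -1.0]]
ft_force: [-0.5, -0.6, -1.2]
finger_gap: 46.4
grip_force: 51.5
```

```bash
python3 -m jog '[{"tx":0.1,"ty":0.0,"tz":-3.0,"roll":0.0},{"tx":0.0,"ty":0.0,"tz":-3.0,"roll":0.0},{"tx":0.0,"ty":0.0,"tz":-1.0,"roll":0.0},{"tx":0.0,"ty":0.0,"tz":-0.6,"roll":0.0},{"tx":0.0,"ty":0.0,"tz":0.0,"roll":0.0}]' && python3 -m jog '[{"tx":0.0,"ty":0.0,"tz":-0.1,"roll":0.0},{"tx":0.0,"ty":0.0,"tz":0.0,"roll":0.0}]'
```

```text
t: 6.1
ee_pos: [519.8, 292.9, 22.6]
ee_rot: [[-0.955, 0.295, 0.0], [0.295, 0.955, -0.0], [-0.0, 0.0, -1.0]]
ft_force: [0.1, 0.5, -2.0]
finger_gap: 46.2
grip_force: 51.6
t: 6.3
ee_pos: [520.1, 293.6, 22.5]
ee_rot: [[-0.956, 0.295, 0.002], [0.295, 0.956, 0.001], [-0.001, 0.002, -1.0]]
ft_force: [-0.5, -0.4, -1.6]
finger_gap: 46.8
grip_force: 51.6
```

```bash
python3 -m jog '[{"tx":-0.1,"ty":0.0,"tz":-0.1,"roll":0.0},{"tx":0.0,"ty":0.0,"tz":-0.1,"roll":0.0},{"tx":0.0,"ty":0.0,"tz":0.0,"roll":0.0}]' && python3 -m jog '[{"tx":0.0,"ty":0.0,"tz":0.0,"roll":0.0},{"tx":0.0,"ty":0.0,"tz":0.0,"roll":0.0},{"tx":0.0,"ty":0.0,"tz":0.0,"roll":0.0}]' 6.5 && python3 -m jog '[{"tx":0.0,"ty":0.0,"tz":1.0,"roll":0.0},{"tx":0.0,"ty":0.0,"tz":3.0,"roll":0.0},{"tx":0.0,"ty":0.0,"tz":4.0,"roll":0.0},{"tx":0.0,"ty":0.0,"tz":2.0,"roll":0.0},{"tx":0.0,"ty":0.0,"tz":0.0,"roll":0.0}]' 8.5
```

```text
t: 6.6
ee_pos: [518.7, 293.6, 20.7]
ee_rot: [[-0.956, 0.294, 0.0], [0.294, 0.956, 0.001], [-0.0, 0.001, -1.0]]
ft_force: [-1.9, -0.7, 8.5]
finger_gap: 46.3
grip_force: 52.6
t: 6.9
ee_pos: [518.4, 293.3, 19.3]
ee_rot: [[-0.956, 0.294, 0.0], [0.294, 0.956, 0.0], [-0.0, 0.0, -1.0]]
ft_force: [0.0, -0.9, -0.5]
finger_gap: 64.7
grip_force: 0.0
t: 7.4
ee_pos: [520.6, 294.3, 123.4]
ee_rot: [[-0.956, 0.295, 0.006], [0.295, 0.956, 0.004], [-0.004, 0.006, -1.0]]
ft_force: [-0.9, -0.6, -0.5]
finger_gap: 85.3
grip_force: 0.0
```

```bash
python3 -m jog '[{"tx":-0.7,"ty":-3.0,"tz":0.0,"roll":-2.0},{"tx":-0.7,"ty":-4.5,"tz":0.0,"roll":0.0},{"tx":-0.8,"ty":-4.5,"tz":0.0,"roll":0.0},{"tx":-0.8,"ty":-4.5,"tz":0.0,"roll":0.0},{"tx":-0.8,"ty":-4.5,"tz":0.0,"roll":0.0}]' && python3 -m jog '[{"tx":-0.8,"ty":-4.5,"tz":0.0,"roll":0.0},{"tx":-0.8,"ty":-4.5,"tz":0.0,"roll":0.0},{"tx":-0.8,"ty":-4.5,"tz":0.0,"roll":0.0},{"tx":-0.8,"ty":-4.5,"tz":0.0,"roll":0.0},{"tx":-0.8,"ty":-4.5,"tz":0.0,"roll":0.0}]' && python3 -m jog '[{"tx":-0.5,"ty":-4.5,"tz":0.0,"roll":0.0},{"tx":-0.5,"ty":-2.5,"tz":0.0,"roll":0.0},{"tx":0.0,"ty":0.0,"tz":-3.0,"roll":0.0},{"tx":0.0,"ty":0.0,"tz":0.0,"roll":0.0},{"tx":0.0,"ty":0.0,"tz":0.0,"roll":0.0}]'
```

```text
t: 7.9
ee_pos: [479.4, 81.5, 119.0]
ee_rot: [[-0.945, 0.327, -0.001], [0.327, 0.945, -0.0], [0.001, -0.0, -1.0]]
ft_force: [1.1, -1.0, 0.8]
finger_gap: 85.0
grip_force: 0.0
t: 8.4
ee_pos: [439.4, -143.3, 119.1]
ee_rot: [[-0.945, 0.327, -0.0], [0.327, 0.945, 0.0], [0.001, 0.0, -1.0]]
ft_force: [0.3, -0.2, -0.3]
finger_gap: 85.0
grip_force: 0.0
t: 8.9
ee_pos: [429.6, -211.3, 88.9]
ee_rot: [[-0.945, 0.327, -0.002], [0.327, 0.945, 0.001], [0.003, -0.0, -1.0]]
ft_force: [0.1, 0.7, -0.4]
finger_gap: 84.8
grip_force: 0.0
```

```bash
python3 -m jog '[{"tx":0.0,"ty":0.0,"tz":-3.0,"roll":0.0},{"tx":0.0,"ty":0.0,"tz":-2.5,"roll":0.0},{"tx":0.0,"ty":0.0,"tz":-1.0,"roll":0.0},{"tx":0.0,"ty":0.0,"tz":-0.6,"roll":0.0},{"tx":0.0,"ty":0.0,"tz":0.0,"roll":0.0}]' && python3 -m jog '[{"tx":0.0,"ty":0.0,"tz":0.0,"roll":0.0},{"tx":0.0,"ty":0.0,"tz":0.0,"roll":0.0},{"tx":0.0,"ty":0.0,"tz":0.0,"roll":0.0},{"tx":0.0,"ty":0.0,"tz":0.0,"roll":0.0},{"tx":0.0,"ty":0.0,"tz":0.0,"roll":0.0}]' 0 50 && python3 -m jog '[{"tx":0.0,"ty":0.0,"tz":0.0,"roll":0.0},{"tx":0.0,"ty":0.0,"tz":0.0,"roll":0.0},{"tx":0.0,"ty":0.0,"tz":0.0,"roll":0.0},{"tx":0.0,"ty":0.0,"tz":0.0,"roll":0.0}]'
```

```text
t: 9.4
ee_pos: [430.7, -211.7, 18.6]
ee_rot: [[-0.945, 0.327, 0.0], [0.327, 0.945, 0.0], [-0.0, 0.0, -1.0]]
ft_force: [-0.1, 1.0, 0.3]
finger_gap: 85.0
grip_force: 0.0
t: 9.9
ee_pos: [430.7, -211.9, 18.8]
ee_rot: [[-0.945, 0.328, 0.001], [0.328, 0.945, 0.0], [-0.001, 0.0, -1.0]]
ft_force: [-0.6, 0.8, 4.2]
finger_gap: 18.8
grip_force: 49.0
t: 10.3
ee_pos: [430.7, -211.9, 18.8]
ee_rot: [[-0.945, 0.328, 0.001], [0.328, 0.945, 0.0], [-0.001, 0.0, -1.0]]
ft_force: [-0.6, 0.1, 4.5]
finger_gap: 18.6
grip_force: 49.2
```

```bash
python3 -m jog '[{"tx":0.0,"ty":0.0,"tz":1.0,"roll":0.0},{"tx":0.0,"ty":0.0,"tz":2.0,"roll":0.0},{"tx":0.0,"ty":0.0,"tz":3.0,"roll":0.0},{"tx":0.0,"ty":0.0,"tz":2.0,"roll":0.0},{"tx":0.3,"ty":1.0,"tz":0.0,"roll":0.0}]' && python3 -m jog '[{"tx":0.9,"ty":3.0,"tz":0.0,"roll":4.0},{"tx":0.9,"ty":4.5,"tz":0.0,"roll":4.0},{"tx":0.9,"ty":4.5,"tz":0.0,"roll":4.0},{"tx":0.9,"ty":4.5,"tz":0.0,"roll":4.0},{"tx":1.0,"ty":4.5,"tz":0.0,"roll":4.0}]' && python3 -m jog '[{"tx":1.0,"ty":4.5,"tz":0.0,"roll":4.0},{"tx":1.0,"ty":4.5,"tz":0.0,"roll":4.0},{"tx":1.0,"ty":4.5,"tz":0.0,"roll":4.3},{"tx":1.0,"ty":4.5,"tz":0.0,"roll":0.0},{"tx":1.0,"ty":2.3,"tz":0.0,"roll":0.0}]' && python3 -m jog '[{"tx":0.0,"ty":0.0,"tz":-2.0,"roll":0.0},{"tx":0.0,"ty":0.0,"tz":0.0,"roll":0.0},{"tx":0.0,"ty":0.0,"tz":0.0,"roll":0.0},{"tx":0.0,"ty":0.0,"tz":0.0,"roll":0.0}]'
python3 - <<'E'
from h import *
a=eyes.grab_frame("top")[165:300,160:430];b=eyes.grab_frame("side")[150:290,230:500]
cv2.imwrite("pics/c1.png",cv2.resize(np.vstack([a,b]),None,fx=2.1,fy=2.1,interpolation=cv2.INTER_CUBIC))
E
```

```text
t: 10.8
ee_pos: [434.8, -203.4, 101.0]
ee_rot: [[-0.944, 0.33, 0.005], [0.33, 0.944, -0.002], [-0.006, -0.0, -1.0]]
ft_force: [0.6, -0.8, -2.2]
finger_gap: 18.7
grip_force: 49.3
t: 11.3
ee_pos: [478.5, 10.8, 97.5]
ee_rot: [[-1.0, -0.019, -0.002], [-0.019, 1.0, 0.0], [0.002, 0.0, -1.0]]
ft_force: [1.4, 0.0, -1.1]
finger_gap: 18.9
grip_force: 49.3
t: 11.8
ee_pos: [527.7, 217.1, 97.1]
ee_rot: [[-0.972, -0.234, -0.002], [-0.234, 0.972, 0.002], [0.002, 0.002, -1.0]]
ft_force: [-0.5, 0.3, -1.7]
finger_gap: 19.0
grip_force: 49.3
t: 12.2
ee_pos: [529.2, 210.5, 78.5]
ee_rot: [[-0.974, -0.227, -0.0], [-0.227, 0.974, -0.0], [0.0, -0.0, -1.0]]
ft_force: [0.4, 0.4, -1.0]
finger_gap: 18.7
grip_force: 49.3
```

View pics/c1.png

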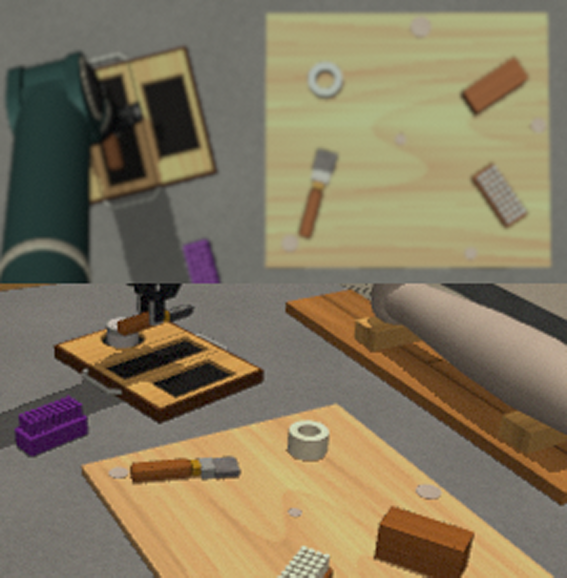

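The top of the picture shows the rasp held over the long recess. In the side view below, it looks level and the tin is sitting in the round recess. Now lowering the rasp.

```bash
python3 -m jog '[{"tx":0.0,"ty":0.1,"tz":-2.5,"roll":0.0},{"tx":0.0,"ty":0.0,"tz":-2.5,"roll":0.0},{"tx":0.0,"ty":0.0,"tz":-0.6,"roll":0.0},{"tx":0.0,"ty":0.0,"tz":-0.1,"roll":0.0},{"tx":0.0,"ty":0.0,"tz":0.0,"roll":0.0}]' && python3 -m jog '[{"tx":0.0,"ty":0.0,"tz":-0.1,"roll":0.0},{"tx":0.0,"ty":0.0,"tz":0.0,"roll":0.0},{"tx":0.0,"ty":0.0,"tz":0.0,"roll":0.0}]'
```

```text
t: 12.8
ee_pos: [530.1, 212.2, 22.2]
ee_rot: [[-0.974, -0.227, 0.001], [-0.227, 0.974, 0.001], [-0.001, 0.0, -1.0]]
ft_force: [0.1, -1.1, -1.0]
finger_gap: 18.6
grip_force: 49.3
t: 13.1
ee_pos: [529.7, 212.4, 20.9]
ee_rot: [[-0.974, -0.228, 0.001], [-0.228, 0.974, 0.001], [-0.001, 0.0, -1.0]]
ft_force: [-0.4, 0.3, -1.9]
finger_gap: 18.9
grip_force: 49.3
```

```bash
python3 -m jog '[{"tx":0.0,"ty":0.0,"tz":-0.1,"roll":0.0},{"tx":0.0,"ty":0.0,"tz":0.0,"roll":0.0},{"tx":0.0,"ty":0.0,"tz":0.0,"roll":0.0}]' && python3 -m jog '[{"tx":0.0,"ty":0.0,"tz":0.0,"roll":0.0},{"tx":0.0,"ty":0.0,"tz":0.0,"roll":0.0},{"tx":0.0,"ty":0.0,"tz":0.0,"roll":0.0}]' 2.6 && python3 -m jog '[{"tx":0.0,"ty":0.0,"tz":1.0,"roll":0.0},{"tx":0.0,"ty":0.0,"tz":2.0,"roll":0.0},{"tx":0.0,"ty":0.0,"tz":4.0,"roll":0.0},{"tx":0.0,"ty":0.0,"tz":3.0,"roll":0.0},{"tx":0.0,"ty":0.0,"tz":0.0,"roll":0.0}]' 
```

```text
t: 13.4
ee_pos: [529.7, 212.4, 19.9]
ee_rot: [[-0.974, -0.228, 0.001], [-0.228, 0.974, 0.001], [-0.001, 0.0, -1.0]]
ft_force: [-2.1, -0.7, 5.4]
finger_gap: 18.9
grip_force: 50.1
t: 13.7
ee_pos: [529.3, 212.1, 19.1]
ee_rot: [[-0.974, -0.228, -0.0], [-0.228, 0.974, -0.0], [0.0, -0.0, -1.0]]
ft_force: [0.4, -0.7, -0.4]
finger_gap: 25.6
grip_force: 0.0
t: 14.2
ee_pos: [532.4, 213.3, 124.2]
ee_rot: [[-0.974, -0.228, 0.008], [-0.228, 0.974, 0.004], [-0.009, 0.002, -1.0]]
ft_force: [-0.4, -0.0, 0.4]
finger_gap: 25.9
grip_force: 0.0
```

```bash
python3 -m jog '[{"tx":-0.8,"ty":-3.0,"tz":0.0,"roll":-8.5},{"tx":-0.8,"ty":-4.5,"tz":0.0,"roll":-8.5},{"tx":-0.8,"ty":-4.5,"tz":0.0,"roll":-8.5},{"tx":-0.8,"ty":-4.5,"tz":0.0,"roll":-8.5},{"tx":-0.8,"ty":-4.5,"tz":0.0,"roll":-8.5}]' 8.5 && python3 -m jog '[{"tx":-0.8,"ty":-4.5,"tz":0.0,"roll":-8.5},{"tx":-0.8,"ty":-4.5,"tz":0.0,"roll":-8.5},{"tx":-0.8,"ty":-4.5,"tz":0.0,"roll":-8.5},{"tx":-0.8,"ty":-4.5,"tz":0.0,"roll":-8.5},{"tx":-0.8,"ty":-4.5,"tz":0.0,"roll":-8.5}]' && python3 -m jog '[{"tx":-0.8,"ty":-4.5,"tz":0.0,"roll":-8.5},{"tx":-0.8,"ty":-4.5,"tz":0.0,"roll":-8.5},{"tx":-0.2,"ty":-2.0,"tz":0.0,"roll":-8.5},{"tx":0.0,"ty":0.0,"tz":0.0,"roll":-8.5},{"tx":0.0,"ty":0.0,"tz":0.0,"roll":-8.5}]' && python3 -m jog '[{"tx":0.0,"ty":0.0,"tz":0.0,"roll":-8.5},{"tx":0.0,"ty":0.0,"tz":0.0,"roll":-8.5},{"tx":0.0,"ty":0.0,"tz":0.0,"roll":-8.5},{"tx":0.0,"ty":0.0,"tz":0.0,"roll":-8.0},{"tx":0.0,"ty":0.0,"tz":-2.0,"roll":0.0}]' && python3 -m jog '[{"tx":0.0,"ty":0.0,"tz":0.0,"roll":0.0},{"tx":0.0,"ty":0.0,"tz":0.0,"roll":0.0}]'
```

```text
t: 14.7
ee_pos: [488.6, 0.7, 119.3]
ee_rot: [[-0.869, 0.495, -0.0], [0.495, 0.869, 0.0], [0.0, 0.0, -1.0]]
ft_force: [0.6, 0.9, -0.0]
finger_gap: 85.0
grip_force: 0.0
t: 15.2
ee_pos: [448.7, -224.2, 119.3]
ee_rot: [[-0.306, 0.952, 0.0], [0.952, 0.306, 0.0], [0.0, 0.0, -1.0]]
ft_force: [0.2, -0.3, 0.2]
finger_gap: 85.2
grip_force: 0.0
t: 15.7
ee_pos: [430.6, -333.7, 119.1]
ee_rot: [[0.419, 0.908, -0.001], [0.908, -0.419, -0.0], [-0.0, -0.0, -1.0]]
ft_force: [1.0, -0.4, -0.1]
finger_gap: 85.2
grip_force: 0.0
t: 16.2
ee_pos: [432.4, -333.6, 100.3]
ee_rot: [[0.848, 0.53, 0.002], [0.53, -0.848, -0.002], [0.001, 0.003, -1.0]]
ft_force: [1.1, 0.1, 0.3]
finger_gap: 84.9
grip_force: 0.0
t: 16.4
ee_pos: [431.0, -332.6, 99.2]
ee_rot: [[0.846, 0.533, -0.001], [0.533, -0.846, 0.0], [-0.001, -0.001, -1.0]]
ft_force: [1.0, 0.3, 0.8]
finger_gap: 85.1
grip_force: 0.0
```

```bash
python3 -m jog '[{"tx":0.0,"ty":-0.1,"tz":-3.0,"roll":0.6},{"tx":0.0,"ty":0.0,"tz":-3.0,"roll":0.0},{"tx":0.0,"ty":0.0,"tz":-1.5,"roll":0.0},{"tx":0.0,"ty":0.0,"tz":-0.5,"roll":0.0},{"tx":0.0,"ty":0.0,"tz":0.0,"roll":0.0}]' && python3 -m jog '[{"tx":0.0,"ty":0.0,"tz":0.0,"roll":0.0},{"tx":0.0,"ty":0.0,"tz":0.0,"roll":0.0},{"tx":0.0,"ty":0.0,"tz":0.0,"roll":0.0},{"tx":0.0,"ty":0.0,"tz":0.0,"roll":0.0},{"tx":0.0,"ty":0.0,"tz":0.0,"roll":0.0}]' 0 50 && python3 -m jog '[{"tx":0.0,"ty":0.0,"tz":0.0,"roll":0.0},{"tx":0.0,"ty":0.0,"tz":0.0,"roll":0.0},{"tx":0.0,"ty":0.0,"tz":0.0,"roll":0.0}]'
```

```text
t: 16.9
ee_pos: [431.3, -334.2, 19.6]
ee_rot: [[0.841, 0.541, -0.0], [0.541, -0.841, -0.0], [-0.0, 0.0, -1.0]]
ft_force: [-0.5, -0.3, -1.1]
finger_gap: 85.1
grip_force: 0.0
t: 17.4
ee_pos: [432.2, -334.5, 20.4]
ee_rot: [[0.841, 0.541, 0.002], [0.541, -0.841, -0.001], [0.001, 0.002, -1.0]]
ft_force: [-0.0, 0.3, 5.6]
finger_gap: 37.2
grip_force: 51.1
t: 17.7
ee_pos: [432.2, -334.5, 20.4]
ee_rot: [[0.841, 0.541, 0.002], [0.541, -0.841, -0.001], [0.001, 0.002, -1.0]]
ft_force: [-1.1, 0.2, 5.1]
finger_gap: 36.8
grip_force: 51.1
```

```bash
python3 -m jog '[{"tx":0.0,"ty":0.0,"tz":1.0,"roll":0.0},{"tx":0.0,"ty":0.0,"tz":2.0,"roll":0.0},{"tx":0.0,"ty":0.0,"tz":3.0,"roll":0.0},{"tx":0.0,"ty":0.0,"tz":2.0,"roll":0.0},{"tx":0.4,"ty":1.0,"tz":0.0,"roll":0.0}]' && python3 -m jog '[{"tx":1.0,"ty":3.0,"tz":0.0,"roll":-4.0},{"tx":1.1,"ty":4.5,"tz":0.0,"roll":-4.0},{"tx":1.1,"ty":4.5,"tz":0.0,"roll":-4.0},{"tx":1.1,"ty":4.5,"tz":0.0,"roll":-4.0},{"tx":1.1,"ty":4.5,"tz":0.0,"roll":-3.4}]' && python3 -m jog '[{"tx":1.1,"ty":4.5,"tz":0.0,"roll":0.0},{"tx":1.1,"ty":4.5,"tz":0.0,"roll":0.0},{"tx":1.1,"ty":4.5,"tz":0.0,"roll":0.0},{"tx":1.1,"ty":4.5,"tz":0.0,"roll":0.0},{"tx":1.1,"ty":4.5,"tz":0.0,"roll":0.0}]' && python3 -m jog '[{"tx":1.1,"ty":2.3,"tz":0.0,"roll":0.0},{"tx":0.0,"ty":0.0,"tz":-2.0,"roll":0.0},{"tx":0.0,"ty":0.0,"tz":0.0,"roll":0.0},{"tx":0.0,"ty":0.0,"tz":0.0,"roll":0.0},{"tx":0.0,"ty":0.0,"tz":0.0,"roll":0.0}]'
python3 - <<'E'
from h import *
a=eyes.grab_frame("top")[165:300,160:430];b=eyes.grab_frame("side")[150:290,230:500]
cv2.imwrite("pics/c2.png",cv2.resize(np.vstack([a,b]),None,fx=2.1,fy=2.1,interpolation=cv2.INTER_CUBIC))
E
```

```text
t: 18.2
ee_pos: [435.9, -325.9, 102.1]
ee_rot: [[0.842, 0.539, 0.004], [0.539, -0.842, -0.003], [0.002, 0.005, -1.0]]
ft_force: [-0.3, 0.2, -2.1]
finger_gap: 37.1
grip_force: 50.5
t: 18.7
ee_pos: [488.9, -110.7, 98.4]
ee_rot: [[0.973, 0.229, -0.002], [0.229, -0.973, 0.001], [-0.001, -0.001, -1.0]]
ft_force: [0.8, 0.5, -1.8]
finger_gap: 36.9
grip_force: 50.5
t: 19.2
ee_pos: [543.3, 114.3, 98.3]
ee_rot: [[0.973, 0.232, -0.002], [0.232, -0.973, 0.0], [-0.002, -0.001, -1.0]]
ft_force: [0.4, -0.5, -1.2]
finger_gap: 36.9
grip_force: 50.5
t: 19.7
ee_pos: [555.2, 133.4, 79.7]
ee_rot: [[0.973, 0.23, 0.0], [0.23, -0.973, -0.0], [-0.0, 0.0, -1.0]]
ft_force: [0.2, 0.5, -2.5]
finger_gap: 36.9
grip_force: 50.6
```

View pics/c2.png

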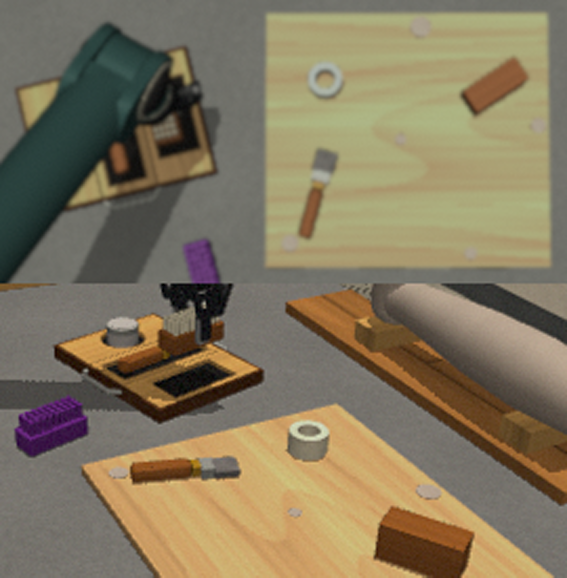

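The brush is held upright over its recess, and the rasp and tin lie in theirs. Lowering it now.

```bash
python3 -m jog '[{"tx":0.0,"ty":0.0,"tz":-2.5,"roll":0.0},{"tx":0.0,"ty":0.0,"tz":-2.5,"roll":0.0},{"tx":0.0,"ty":0.0,"tz":-0.7,"roll":0.0},{"tx":0.0,"ty":0.0,"tz":-0.1,"roll":0.0},{"tx":0.0,"ty":0.0,"tz":0.0,"roll":0.0}]' && python3 -m jog '[{"tx":0.0,"ty":0.0,"tz":-0.1,"roll":0.0},{"tx":0.0,"ty":0.0,"tz":0.0,"roll":0.0},{"tx":0.0,"ty":0.0,"tz":0.0,"roll":0.0}]'
```

```text
t: 20.3
ee_pos: [555.9, 133.8, 22.0]
ee_rot: [[0.973, 0.231, 0.001], [0.231, -0.973, 0.0], [0.001, 0.0, -1.0]]
ft_force: [-0.5, -0.4, -1.5]
finger_gap: 36.9
grip_force: 50.9
t: 20.6
ee_pos: [556.0, 134.0, 21.3]
ee_rot: [[0.973, 0.231, 0.001], [0.231, -0.973, 0.0], [0.001, -0.0, -1.0]]
ft_force: [-0.9, -0.8, 5.8]
finger_gap: 37.0
grip_force: 51.9
```

```bash
python3 -m jog '[{"tx":0.0,"ty":0.0,"tz":0.0,"roll":0.0},{"tx":0.0,"ty":0.0,"tz":0.0,"roll":0.0},{"tx":0.0,"ty":0.0,"tz":0.0,"roll":0.0}]' 5.5 && python3 -m jog '[{"tx":0.0,"ty":0.0,"tz":1.0,"roll":0.0},{"tx":0.0,"ty":0.0,"tz":3.0,"roll":0.0},{"tx":0.0,"ty":0.0,"tz":4.0,"roll":0.0},{"tx":0.0,"ty":0.0,"tz":4.0,"roll":0.0},{"tx":0.0,"ty":-4.5,"tz":0.0,"roll":0.0}]' && python3 -m jog '[{"tx":0.0,"ty":-4.5,"tz":0.0,"roll":0.0},{"tx":0.0,"ty":-4.5,"tz":0.0,"roll":0.0},{"tx":0.0,"ty":-4.5,"tz":0.0,"roll":0.0},{"tx":0.0,"ty":-4.5,"tz":0.0,"roll":0.0},{"tx":0.0,"ty":-4.0,"tz":0.0,"roll":0.0}]' && python3 -m jog '[{"tx":0.0,"ty":-4.5,"tz":0.0,"roll":0.0},{"tx":0.0,"ty":-4.5,"tz":0.0,"roll":0.0},{"tx":0.0,"ty":-2.0,"tz":0.0,"roll":0.0},{"tx":0.0,"ty":0.0,"tz":0.0,"roll":0.0},{"tx":0.0,"ty":0.0,"tz":0.0,"roll":0.0}]'
python3 - <<'E'
from h import *
t=eyes.grab_frame("top");s=eyes.grab_frame("side")
cv2.imwrite("pics/top3.png",t)
A=cv2.resize(t[175:275,160:275],(690,600)[0:2],interpolation=cv2.INTER_CUBIC);A=cv2.resize(t[180:275,160:275],(390,322));B=cv2.resize(s[155:220,245:365],(390,211))
cv2.imwrite("pics/c3.png",np.vstack([A,B]))
E
```

```text
t: 20.9
ee_pos: [555.4, 134.3, 20.2]
ee_rot: [[0.973, 0.232, -0.0], [0.232, -0.973, -0.0], [-0.0, 0.0, -1.0]]
ft_force: [-0.5, -0.6, 0.3]
finger_gap: 54.6
grip_force: 0.0
t: 21.4
ee_pos: [558.9, 95.5, 144.6]
ee_rot: [[0.97, 0.243, 0.007], [0.243, -0.97, 0.004], [0.008, -0.002, -1.0]]
ft_force: [0.0, -0.2, -0.3]
finger_gap: 55.1
grip_force: 0.0
t: 21.9
ee_pos: [555.1, -133.2, 141.1]
ee_rot: [[0.973, 0.23, 0.001], [0.23, -0.973, -0.0], [0.001, 0.001, -1.0]]
ft_force: [0.2, 0.7, -0.4]
finger_gap: 55.1
grip_force: 0.0
t: 22.4
ee_pos: [555.2, -240.9, 140.6]
ee_rot: [[0.973, 0.23, 0.0], [0.23, -0.973, 0.0], [0.0, -0.0, -1.0]]
ft_force: [0.1, 0.7, 0.5]
finger_gap: 54.8
grip_force: 0.0
```

View pics/c3.png

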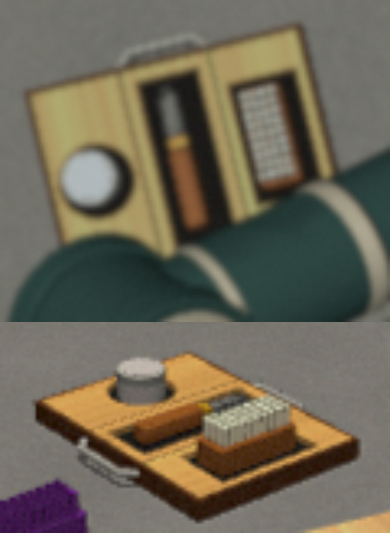

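The picture shows the tin, rasp and brush seated in their recesses. I'll check the tin and brush centring numerically before handing in.

```bash
python3 - <<'E'
from h import *
im=cv2.imread("pics/top3.png"); hsv=cv2.cvtColor(im,cv2.COLOR_BGR2HSV)
m=((hsv[...,1]<60)&(hsv[...,2]>110)).astype(np.uint8)*255
print("tin want 518.5,293");comps("top",m,43,(176,220,200,248))
m=cv2.morphologyEx(((hsv[...,1]<110)&(hsv[...,2]>75)).astype(np.uint8)*255,cv2.MORPH_CLOSE,np.ones((3,3)))
print("bristles want 556,133.7");comps("top",m,59,(228,202,252,240))
m=((hsv[...,2]>50)).astype(np.uint8)*255
print("rasp want 537,213.5");comps("top",m,25,(204,202,224,250))
E
```

```text
tin want 518.5,293
top [185.5 231.8] 192.0 ctr [518.6 295.5] cen [519.1 295.7] size [44.8 48.2] longdir 179.9
bristles want 556,133.7
top [249.6 207.4] 34.0 ctr [576.2 103.4] cen [586.9 101.6] size [11.9 53.9] longdir 179.6
top [235.8 220.4] 508.5 ctr [548.7 137.7] cen [548.8 142.7] size [ 56.2 110.7] longdir 179.7
rasp want 537,213.5
top [206.4 238.8] 111.5 ctr [516.6 233.4] cen [499.  236.7] size [21.1 97.3] longdir 179.9
top [213.4 228. ] 267.0 ctr [536.2 216.6] cen [531.3 215.6] size [128.5  24.7] longdir 12.5
top [221.1 209.5] 62.5 ctr [573.7 194. ] cen [587.2 192. ] size [15.1 73.3] longdir 179.8
```

```bash
python3 -c "
from rig import r
print(r.finish_job())"
```

```text
the job is handed in; nothing more can be done
None
```

I handed the job in at about 22 s with the rasp, brush and tin resting in their recesses and released, and the look-alikes untouched. The tin and rasp measured within about 3 mm of centre; the brush I could only judge by eye, at about 5 mm off against the 15 mm allowed. The hand-in call gave no verdict.

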